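Fit the tube block onto the shaker's pegs

TASK

Get the bench shaker ready: lift the small reagent bottle that somebody left on its deck and stand it upright in the spill tray beside the large bottle. Then take the metal tube block off its sloped holder and lower it gently, large hole over large peg, onto the shaker's two pegs until it sits fully home and flat on the deck, and let go. Keep both bottles upright and leave the other things on the worktop where they are.

Things in the scene. Friction and masses are not known exactly. Their poses are not given: they have to be found in the camera images.
- shaker: Low white bench shaker, fixed; housing 150 (x) x 160 (y) x 42 mm, display and knob on its front (-x). Origin: centre of its underside on the worktop. On top an aluminium deck 84 (x) x 126 (y) mm, 52 mm above the worktop, centred 12 mm to +x of the origin, with two upright steel pegs. Stands at the left, right or back of the work area, yaw within 20 degrees.
- deck (a point): Centre of the deck's top surface, midway between the pegs; axes as the shaker's.
- peg_large (a point): Foot of the large peg, on the deck surface, 40 mm to +y of the deck's centre: 14 mm diameter, 14 mm high, the last 6 mm tapered to 8 mm diameter.
- peg_small (a point): Foot of the small peg, on the deck surface, 40 mm to -y of the deck's centre: 10 mm diameter, 14 mm high, the last 6 mm tapered to 4 mm diameter.
- holder: Grey sheet-metal holder, fixed; foot 110 (x) x 130 (y) mm. Its plate (92 x 130 mm) slopes at 32 degrees, falling towards the front (-x), with a lip 13 mm high along the low edge. Origin: centre of its underside on the worktop. Left, right or back of the work area, yaw within about 20 degrees.
- tube_block: Loose aluminium block, 70 (x) x 110 (y) x 36 mm, about 0.45 kg. Origin: centre of its underside; z out of its top. Starts on the holder's slope, z leaning 32 degrees towards the holder's front. On top: dark wells either side of an upright grip tab 12 (x) x 60 (y) mm, 36 to 77 mm above the underside; at the +y (large hole) end a stub 10 mm wide, 12 mm high. Two blind holes below, 18 mm deep.
- tab (a point): Middle of the grip tab, 60 mm above the block's underside on its z axis; axes as the block's.
- hole_large (a point): Mouth of the large hole in the block's underside, 40 mm to +y of the origin: 17 mm diameter (1.5 mm clearance all round on the large peg).
- hole_small (a point): Mouth of the small hole in the block's underside, 40 mm to -y of the origin: 13 mm diameter (1.5 mm clearance all round on the small peg).
- small_bottle: Loose white reagent bottle with a screw cap (fixed to it), 56 mm in diameter, 100 mm high, about 0.32 kg; the cap is 32 mm in diameter and covers 82 to 100 mm above the underside. Origin: centre of its underside; z up. Starts standing on the shaker's deck between the pegs.
- spill_tray: Shallow white open tray, fixed, 110 (x) x 190 (y) x 22 mm, walls 4 mm, floor 4 mm thick. Origin: centre of its underside on the worktop. Left, right or back of the work area, yaw within about 20 degrees. Its -y half is empty.
- large_bottle: Loose white reagent bottle, 68 mm in diameter, 120 mm high, standing in the +y half of the tray. Origin: centre of its underside.
- petri_dish: Closed petri dish, 88 mm in diameter, 15 mm high, loose bystander in front. Origin: centre of its underside.
- bench_timer: Square countdown timer, 66 x 66 x 18 mm, loose bystander at the left. Origin: centre of its underside.
- marker: Marker pen, 135 mm long, 15 mm thick, lying roughly along y, loose bystander at the right. Origin: centre of its underside.
- tall_box: Upright kit carton, 80 (x) x 104 (y) x 142 mm, loose bystander at the right. Origin: centre of its underside.
Not all that is in view belongs to the job. What is shaped like the small_bottle but purple is not meant.

How it is judged:
By the outcome, as a careful person would: the job done as asked, in the order asked, and still so for the second after the job is handed in, with the robot touching nothing.
It also fails if it takes over 64 s, if anything falls off the work surface, if the arm or the gripper's body presses on something with over 40 N, if the wrist force passes 120 N, or if a joint passes its speed limit or range.

ROBOT

A 6-joint arm with a two-finger parallel gripper is mounted at the origin on a cart in front of the work surface, level with it; the furniture and walls round the work are solid. World frame = base frame: x ahead of the robot, y to its left, z up, the work surface at z = 0. Lengths are in m, angles in degrees, forces in N, time in s.
With the tool pointing down it reaches from about 0.25 to 0.725 m from the base axis. Payload 9.7 kg.
Tool frame: the origin (TCP) lies between the finger pads; the fingertips stand bot.tcp_to_tips ahead of it and the grasp point (between the pads) lies 11 mm behind it (bot.tcp_to_tips is the distance from the TCP to the fingertips, in m); z points along the fingers, y is the line along which they close (so a half turn about z gives the same grasp; the last joint's range is limited). The gripper opens to 85 mm and grips with 20 to 120 N. Pads are 22 mm wide; open, the fingers measure 114 mm over their backs; the gripper's body (76 mm by 85 mm) begins 54 mm behind the grasp point. The pads swing forward as they close: fully open they stand 13 mm farther back than shut.
Start: joints at [73.625, 4.979, 10.078, 95.1, 0, 90], TCP at [0.155, 0.528, 0.239] pointing down, gripper open.
Joint ranges: [-179.16, 179.16], [-48.56, 103.87], [-65.8, 70.77], [-126.05, 130.52], [-82.76, 87.17], [-180, 180]. Speed limits (degrees/s): [127.2, 127.2, 147.25, 180, 180, 180].

INTERFACE

Orientations are given as [roll, pitch, yaw] about the fixed x, y, z axes, in that order (R = Rz(yaw) Ry(pitch) Rx(roll)).
In Python, from workcell import bot gives the robot as it stands. The module is installed in compiled form; this text tells all that it offers.
- The arm moves only by the tool carry_out, never from a script. Its arguments are lists of equal length, an entry for each row: "linear": the shift along the world's x, y, z normalised to -1 to 1, where 1 is 2 cm, a list of three; "rotation": the turn, a rotation vector about the world's x, y, z normalised to -1 to 1, where 1 is 8 degrees, a list of three; "grip": the closure, from -1 (fully open) to 1 (shut). In form: {"linear": [[tx, ty, tz], ...], "rotation": [[rx, ry, rz], ...], "grip": [grip, ...]}. A call has 1 to 12 rows; each row shifts and turns the commanded pose from where the row before left it; what a row does not reach is not made up. A row lasts 1/10 s, in which the tool goes at most 50 mm and 8.59 degrees, less where a joint would pass 70% of its speed; a pose out of reach is approached as far as the arm can. A call with a number of a shift or a turn outside -1 to 1 is refused whole. A call with a gripper value outside its range is refused whole. The fingers move at their own pace and stop on an object; "grip_force" is the grip in N (left out, the last holds). Time passes only in rows, so rows that do not move let the fingers close. It gives the time, the measured TCP pose, the force, the opening and the grip force at its end, in the units of the state.
- bot.get_obs(): the state, without advancing time (a new reading comes with each control period).
- bot.camera(name): name is "scene" or "top" or "wrist"; returns the picture (420x560x3 uint8, blue, green, red); there is no depth.
- bot.camera_model(name): a dict with "fx", "fy", "cx", "cy" (pixels), "distortion" ([k1, k2, p1, p2, k3] as OpenCV has them; the pictures are not rectified), "camera_from_world" (4x4, takes a point from world to camera coordinates). Camera axes: x right, y up, looking along -z (the intrinsics and any distortion apply to the point x, -y, -z); pixel columns grow to the right and rows downward; lengths in m; the calibration is good to about 2 mm. A picture is of the moment at which its call begins: read the wrist's pose just before it. camera_model takes no time and is no camera call; for the wrist camera it gives the pose at the moment of the call.
- bot.job_done(): hands the job in; it is judged then, once.
The state is a dict: "time": time; "q": joint angles; "qd": joint speeds; "joint_efforts": joint torques, N m; "ee_pos": TCP position; "tcp_rot": TCP orientation; "wrist_force": force on the tool from outside, world axes, zero at the start; "torque": the same for the moment, N m; "opening": finger opening in m; "grasp_force": force on a finger pad.
Only numpy, scipy, OpenCV 4.12 (cv2) and the standard library are available. Lean on these libraries where they do the work, as an engineer would, in place of code of your own. Each camera call takes 0.05 s, during which the arm holds its last target. There are 200 camera calls.

## Working session

There is one attempt and no reset: what is moved stays moved. The work goes in short steps, Python scripts to look and compute and a tool call to move; the robot and the scene stay as the last step left them, time stands still between calls to the robot, and variables do not carry over. Pictures are saved under pics/ and viewed, at most 10 in all, crops included, and the job is handed in when it is done.

Besides the shell and the picture viewer there is one more tool, called as a command line: name --argument value ..., lists and objects as JSON in quotes. carry_out: Moves the arm, as the interface text tells. Its arguments: {"type":"object","properties":{"linear":{"type":"array","items":{"type":"array","items":{"type":"number"}}},"rotation":{"type":"array","items":{"type":"array","items":{"type":"number"}}},"grip":{"type":"array","items":{"type":"number"}},"grip_force":{"type":"number"}},"required":["linear","rotation","grip"]}

```bash
mkdir -p pics
python3 - <<'E'
from workcell import bot
import cv2,numpy as np
np.set_printoptions(precision=4,suppress=True)
for n in ("scene","top"):
    cv2.imwrite(f"pics/{n}0.png",bot.camera(n)); m=bot.camera_model(n); print(n,m)
print(bot.get_obs(),bot.tcp_to_tips)
E
```

```text
scene {'fx': 492.88422005469477, 'fy': 492.88422005469477, 'cx': 276.9952684753309, 'cy': 208.29597249030198, 'distortion': array([-0.1585,  0.    ,  0.    ,  0.    ,  0.    ]), 'camera_from_world': array([[ 0.7816, -0.6238,  0.0003, -0.3928],
       [ 0.4524,  0.5671,  0.6882, -0.3343],
       [-0.4295, -0.5378,  0.7255, -0.9534],
       [ 0.    ,  0.    ,  0.    ,  1.    ]])}
top {'fx': 514.3250658942794, 'fy': 514.3250658942794, 'cx': 287.77023086468506, 'cy': 208.83901938942094, 'distortion': array([-0.0636,  0.    ,  0.    ,  0.    ,  0.    ]), 'camera_from_world': array([[ 0.0042, -1.    ,  0.0013,  0.052 ],
       [ 0.9978,  0.0043,  0.066 , -0.5313],
       [-0.066 ,  0.0011,  0.9978, -1.3365],
       [ 0.    ,  0.    ,  0.    ,  1.    ]])}
{'time': 0.1, 'q': array([73.625 ,  5.0051, 10.0409, 95.0993, -0.0008, 89.9992]), 'qd': array([-0.0523, -0.1213,  0.0524, -0.0322, -0.0383,  0.06  ]), 'joint_efforts': array([ -0.0006, -52.156 ,  46.5656,   0.016 ,   0.    ,  -0.    ]), 'ee_pos': array([0.155 , 0.5275, 0.2387]), 'tcp_rot': array([-179.9365,    0.0008,  163.6258]), 'wrist_force': array([ 0.4248, -0.2452,  0.2723]), 'torque': array([-0.0014, -0.0147, -0.0027]), 'grasp_force': 0.0, 'opening': 0.08532731844054692} 0.008
```

View pics/scene0.png

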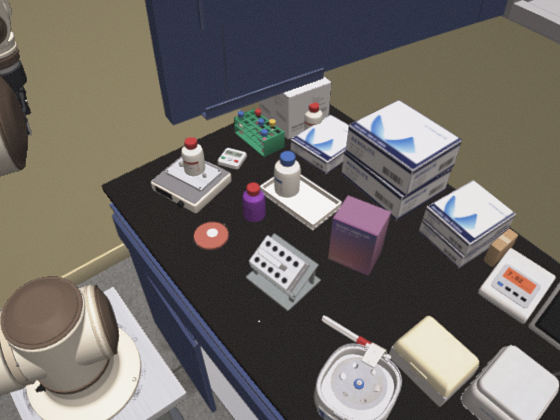

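View pics/top0.png

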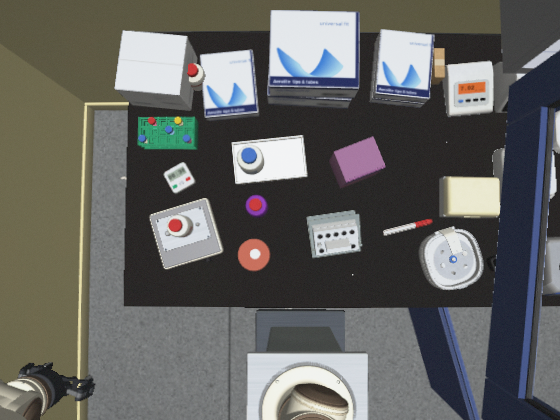

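The scene camera shows the shaker with a white red-capped bottle at (192,158), the tray with a blue-capped bottle at (287,175), and the holder and block at (283,268). The matching top-view pixels are shaker (186,233), tray (269,160) and holder (334,233).

Three bottles could be the small one: white with red cap on the shaker deck (top 178,226), purple (256,205), and a white red-capped one at the back beside the boxes (193,73). The one on the deck fits, being white and standing on the shaker. I'll confirm it in an enlarged crop.

```bash
cat > h.py <<'E'
import numpy as np,cv2
from workcell import bot
np.set_printoptions(precision=4,suppress=True)
def K(m): return np.array([[m['fx'],0,m['cx']],[0,m['fy'],m['cy']],[0,0,1]])
def ray(m,uv):
    p=cv2.undistortPoints(np.array(uv,float).reshape(-1,1,2),K(m),np.array(m['distortion'])).reshape(-1,2)
    T=np.array(m['camera_from_world']);R=T[:3,:3]
    d=np.c_[p[:,0],-p[:,1],-np.ones(len(p))]@R
    return -R.T@T[:3,3],d
def at(m,uv,z):
    o,d=ray(m,uv);z=np.broadcast_to(np.asarray(z,float),(len(d),))
    return o+d*((z-o[2])/d[:,2])[:,None]
def proj(m,P):
    T=np.array(m['camera_from_world']);c=np.atleast_2d(P)@T[:3,:3].T+T[:3,3]
    c=c*[1,-1,-1]
    return cv2.projectPoints(c,np.zeros(3),np.zeros(3),K(m),np.array(m['distortion']))[0].reshape(-1,2)
E
python3 - <<'E'
import cv2
t=cv2.imread('pics/top0.png')
a=cv2.resize(t[185:285,140:280],None,fx=4,fy=4,interpolation=cv2.INTER_CUBIC)   # shaker 
b=cv2.resize(t[125:275,225:385],None,fx=4,fy=4,interpolation=cv2.INTER_CUBIC)
cv2.imwrite('pics/a.png',a);cv2.imwrite('pics/b.png',b)
E
```

```text
(no output)
```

View pics/a.png

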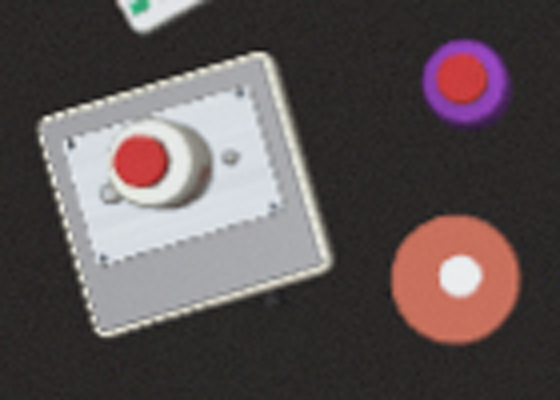

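View pics/b.png

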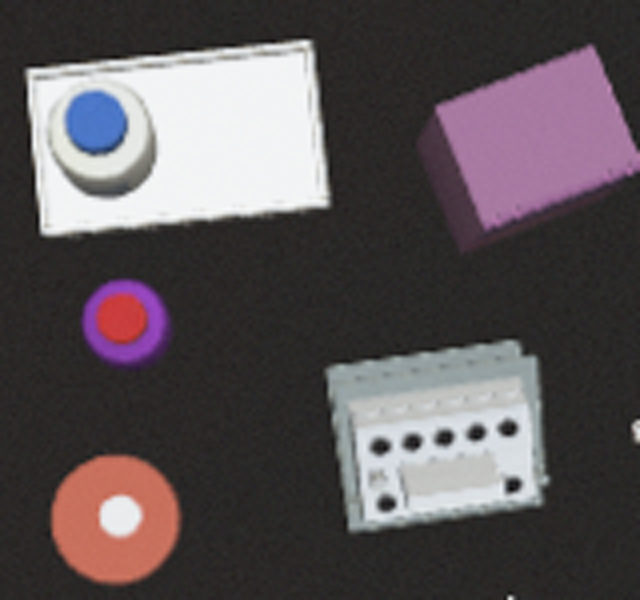

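The crop confirms the white bottle with the red cap, at crop (140,162), standing on the deck. The small peg shows at (230,158) and the large peg is partly hidden at (110,193). The second crop shows the tray's free right half and the block with its tab at (450,475).

Run:
```python
from h import *
from scipy.optimize import least_squares
m=bot.camera_model('top')
A=lambda p:np.array([140,185])+(np.array(p,float)+.5)/4-.5
B=lambda p:np.array([225,125])+(np.array(p,float)+.5)/4-.5
def fit(loc,uv,g):
    def f(v):
        c,s=np.cos(v[2]),np.sin(v[2]);R=np.array([[c,-s,0],[s,c,0],[0,0,1]])
        return (proj(m,loc@R.T+[v[0],v[1],0])-uv).ravel()
    r=least_squares(f,g);return r.x[:2],np.degrees(r.x[2]),abs(r.fun).max()
h=[[75,80,42],[75,-80,42],[-75,-80,42],[-75,80,42]]
uvh=A([(40,120),(268,52),(330,268),(103,335)])
print('shaker4',fit(np.array(h)/1e3,uvh,[.35,.25,.2]))
loc=np.array(h+[[12,-40,66]])/1e3
print('shaker5',fit(loc,np.r_[uvh,A([(231,157)])],[.35,.25,.2]))
sc=at(m,A([(71,143),(240,91),(274,208),(103,260)]),.052);print('deck',sc.mean(0),sc)
uvt=B([(27,68),(313,40),(329,207),(43,236)])
print('tray',fit(np.array([[55,95,22],[55,-95,22],[-55,-95,22],[-55,95,22]])/1e3,uvt,[.5,.1,0]))
print('cap',at(m,A([(140,162)]),.152),'big',at(m,B([(96,122)]),.12))
print('purple cap',at(m,B([(122,318)]),.1),'petri',at(m,B([(115,519)]),.015))
# block: slope pose; tab top centre, tab corner etc
print('tabtop~',at(m,B([(450,475)]),.10))
print('holder foot',at(m,B([(327,366),(520,343)]),.08), at(m,B([(350,531),(546,505)]),0.02))
print('box top',at(m,B([(436,104),(594,45),(640,165),(486,230)]),.142))
```

```text
shaker4 (array([0.4659, 0.3172]), np.float64(16.949890060392484), np.float64(1.5062484280215642))
shaker5 (array([0.4658, 0.3175]), np.float64(16.960430968446715), np.float64(1.428009474560156))
deck [0.4772 0.3238 0.052 ] [[0.4977 0.3894 0.052 ]
 [0.5316 0.2808 0.052 ]
 [0.4567 0.2578 0.052 ]
 [0.4228 0.3673 0.052 ]]
tray (array([0.6626, 0.104 ]), np.float64(5.930775332647086), np.float64(0.5053671461950273))
cap [[0.4823 0.3226 0.152 ]] big [[0.6559 0.1509 0.12  ]]
purple cap [[0.537  0.1351 0.1   ]] petri [[0.4111 0.144  0.015 ]]
tabtop~ [[ 0.4409 -0.0676  0.1   ]]
holder foot [[ 0.5089  0.0075  0.08  ]
 [ 0.5238 -0.1138  0.08  ]] [[ 0.4041 -0.01    0.02  ]
 [ 0.4214 -0.1383  0.02  ]]
box top [[ 0.664  -0.0557  0.142 ]
 [ 0.7008 -0.1515  0.142 ]
 [ 0.6277 -0.1787  0.142 ]
 [ 0.5878 -0.0855  0.142 ]]
```

carry_out --linear '[[0.962, -0.603, 0], [0.962, -0.603, 0], [0.962, -0.603, 0], [0.962, -0.603, 0], [0.962, -0.603, 0], [0.962, -0.603, 0], [0.962, -0.603, 0], [0.962, -0.603, 0], [0.962, -0.603, 0], [0.962, -0.603, 0], [0.962, -0.603, 0], [0.962, -0.603, 0]]' --rotation '[[0, 0, -0.293], [0, 0, -0.293], [0, 0, -0.293], [0, 0, -0.293], [0, 0, -0.293], [0, 0, -0.293], [0, 0, -0.293], [0, 0, -0.293], [0, 0, -0.293], [0, 0, -0.293], [0, 0, -0.293], [0, 0, -0.293]]' --grip '[-1, -1, -1, -1, -1, -1, -1, -1, -1, -1, -1, -1]' --grip_force 40

```text
time: 1.3
ee_pos: [0.3866, 0.3823, 0.2389]
tcp_rot: [-180.0, -0.0, 135.4]
wrist_force: [-0.5, 0.1, -0.1]
opening: 0.0852
grasp_force: 0.0
```

carry_out --linear '[[0.962, -0.603, 0], [0.962, -0.603, 0], [0.962, -0.603, 0], [0.962, -0.603, 0], [0.962, -0.603, 0], [0, 0, 0], [0, 0, 0]]' --rotation '[[0, 0, -0.293], [0, 0, -0.293], [0, 0, -0.293], [0, 0, -0.293], [0, 0, -0.293], [0, 0, 0], [0, 0, 0]]' --grip '[-1, -1, -1, -1, -1, -1, -1]'

```text
time: 2.0
ee_pos: [0.4821, 0.3224, 0.2387]
tcp_rot: [-179.9, -0.0, 123.8]
wrist_force: [0.4, 0.8, -0.6]
opening: 0.0854
grasp_force: 0.0
```

Run:
```python
from h import *
o=bot.get_obs();print(o['ee_pos'],o['tcp_rot'],o['q'])
m=bot.camera_model('wrist');i=bot.camera('wrist');cv2.imwrite('pics/w1.png',i)
# predicted projections
for n,P in dict(cap=[.482,.3225,.152],base=[.482,.3225,.052]).items(): print(n,proj(m,P))
hs=cv2.cvtColor(i,cv2.COLOR_BGR2HSV);k=((hs[...,0]<8)|(hs[...,0]>172))&(hs[...,1]>120)&(hs[...,2]>80)
n,_,s,c=cv2.connectedComponentsWithStats(k.astype(np.uint8))
for j in range(1,n):
    if s[j,4]>80: print(s[j],c[j],at(m,[c[j]],.152))
```

```text
[0.4821 0.3224 0.2387] [-179.9365   -0.0115  123.7575] [33.7698  9.241  14.7122 95.5347  0.0115 90.0123]
cap [[284.4498 213.6647]]
base [[284.2551 183.9348]]
[ 265  190   38   41 1230] [283.5951 210.4837] [[0.48   0.3243 0.152 ]]
[ 137  224   62   54 1960] [165.0842 246.3918] [[0.4163 0.2443 0.152 ]]
[511 250  22  19 304] [521.4408 259.6711] [[0.6697 0.399  0.152 ]]
[219 331  28  30 511] [231.6184 344.9824] [[0.513  0.1884 0.152 ]]
```

carry_out --linear '[[-0.05, 0.05, -0.85], [0, 0, -0.85], [0, 0, -0.85], [0, 0, -0.85], [0, 0, -0.85], [0, 0, -0.85], [0, 0, -0.85], [0, 0, -0.85], [0, 0, 0], [0, 0, 0]]' --rotation '[[0, 0, 0], [0, 0, 0], [0, 0, 0], [0, 0, 0], [0, 0, 0], [0, 0, 0], [0, 0, 0], [0, 0, 0], [0, 0, 0], [0, 0, 0]]' --grip '[-1, -1, -1, -1, -1, -1, -1, -1, -1, -1]'

```text
time: 3.05
ee_pos: [0.4806, 0.3241, 0.1037]
tcp_rot: [-180.0, -0.0, 123.8]
wrist_force: [-0.2, -0.5, 0.1]
opening: 0.0856
grasp_force: 0.0
```

carry_out --linear '[[0, 0, 0], [0, 0, 0], [0, 0, 0], [0, 0, 0], [0, 0, 0], [0, 0, 0], [0, 0, 0], [0, 0, 0], [0, 0, 0], [0, 0, 0]]' --rotation '[[0, 0, 0], [0, 0, 0], [0, 0, 0], [0, 0, 0], [0, 0, 0], [0, 0, 0], [0, 0, 0], [0, 0, 0], [0, 0, 0], [0, 0, 0]]' --grip '[0.1, 0.2, 0.3, 0.4, 0.5, 0.6, 0.7, 0.8, 0.9, 1]' --grip_force 40

```text
time: 4.05
ee_pos: [0.4814, 0.324, 0.1047]
tcp_rot: [179.9, -0.0, 123.8]
wrist_force: [-2.5, 0.5, 6.5]
opening: 0.0533
grasp_force: 42.3
```

carry_out --linear '[[0, 0, 0.5], [0, 0, 1], [0, 0, 1], [0, 0, 1], [0, 0, 1], [0, 0, 1], [0, 0, 0.5]]' --rotation '[[0, 0, 0], [0, 0, 0], [0, 0, 0], [0, 0, 0], [0, 0, 0], [0, 0, 0], [0, 0, 0]]' --grip '[1, 1, 1, 1, 1, 1, 1]'

```text
time: 4.75
ee_pos: [0.4815, 0.3238, 0.2256]
tcp_rot: [179.9, 0.0, 123.8]
wrist_force: [-0.1, -0.3, -3.0]
opening: 0.0535
grasp_force: 43.0
```

carry_out --linear '[[0.333, -0.478, 0], [0.666, -0.957, 0], [0.666, -0.957, 0], [0.666, -0.957, 0], [0.666, -0.957, 0], [0.666, -0.957, 0], [0.666, -0.957, 0], [0.666, -0.957, 0], [0.666, -0.957, 0], [0.666, -0.957, 0], [0.666, -0.957, 0], [0.666, -0.957, 0]]' --rotation '[[0, 0, -0.13], [0, 0, -0.259], [0, 0, -0.259], [0, 0, -0.259], [0, 0, -0.259], [0, 0, -0.259], [0, 0, -0.259], [0, 0, -0.259], [0, 0, -0.259], [0, 0, -0.259], [0, 0, -0.259], [0, 0, -0.259]]' --grip '[1, 1, 1, 1, 1, 1, 1, 1, 1, 1, 1, 1]'

```text
time: 5.95
ee_pos: [0.6347, 0.1018, 0.2218]
tcp_rot: [-179.9, 0.0, 99.8]
wrist_force: [0.5, -0.3, -2.0]
opening: 0.0535
grasp_force: 43.0
```

carry_out --linear '[[0.666, -0.957, 0], [0.666, -0.957, 0], [0.333, -0.478, 0], [0, 0, 0], [0, 0, 0], [0, 0, 0]]' --rotation '[[0, 0, -0.259], [0, 0, -0.259], [0, 0, -0.13], [0, 0, 0], [0, 0, 0], [0, 0, 0]]' --grip '[1, 1, 1, 1, 1, 1]'

```text
time: 6.55
ee_pos: [0.6671, 0.0565, 0.2233]
tcp_rot: [-180.0, -0.0, 94.8]
wrist_force: [0.5, -0.2, -2.2]
opening: 0.0533
grasp_force: 43.0
```

Run:
```python
from h import *
o=bot.get_obs();print(o['ee_pos'],o['tcp_rot'],o['q'],o['wrist_force'],o['grasp_force'])
a=bot.camera('scene')[100:320,140:440];cv2.imwrite('pics/s2.png',cv2.resize(a,None,fx=2.6,fy=2.6,interpolation=cv2.INTER_CUBIC))
m=bot.camera_model('scene');p=o['ee_pos'];print(proj(m,[[p[0],p[1],p[2]-.052],[p[0],p[1],p[2]+.048],[.6676,.0562,.004]]))
cv2.imwrite('pics/t2.png',bot.camera('top'))
```

```text
[0.6671 0.0565 0.2233] [-179.9876   -0.012    94.8311] [ 4.8393 22.1551 28.7591 96.6164  0.012  90.0081] [ 0.4528 -0.2039 -2.1975] 43.0384209821932
[[317.0501 157.9173]
 [319.632  123.279 ]
 [313.4797 207.3921]]
```

View pics/s2.png

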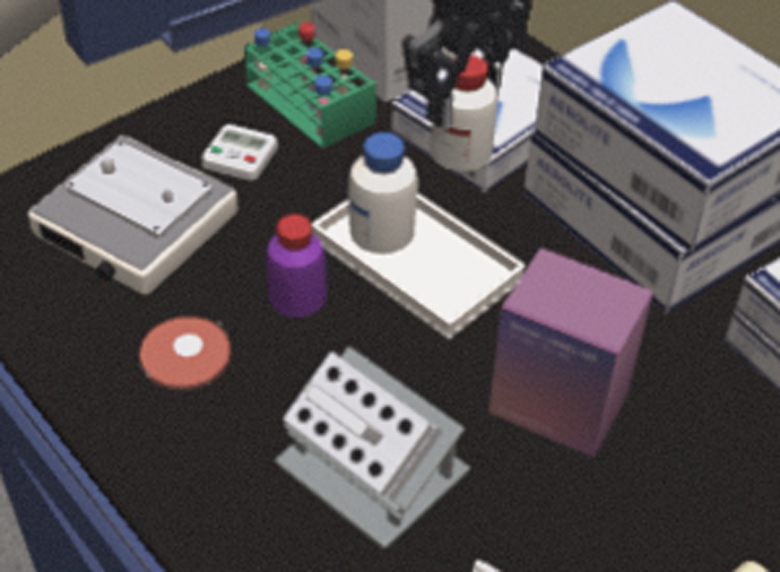

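The bottle is upright in the gripper at crop (467,120), and its target in the tray's empty half projects to crop (451,279). The path is clear and the deck is now free, with both pegs visible at (108,165) and (168,196). Next I lower it.

carry_out --linear '[[0, 0, -0.5], [0, 0, -1], [0, 0, -1], [0, 0, -1], [0, 0, -1], [0, 0, -1], [0, 0, -1], [0, 0, -0.7], [0, 0, -0.4], [0, 0, -0.2], [0, 0, -0.2], [0, 0, -0.2]]' --rotation '[[0, 0, 0], [0, 0, 0], [0, 0, 0], [0, 0, 0], [0, 0, 0], [0, 0, 0], [0, 0, 0], [0, 0, 0], [0, 0, 0], [0, 0, 0], [0, 0, 0], [0, 0, 0]]' --grip '[1, 1, 1, 1, 1, 1, 1, 1, 1, 1, 1, 1]'

```text
time: 7.85
ee_pos: [0.6681, 0.0558, 0.0599]
tcp_rot: [179.9, 0.0, 94.8]
wrist_force: [-0.5, -0.0, -2.9]
opening: 0.0534
grasp_force: 43.0
```

carry_out --linear '[[0, 0, 0], [0, 0, -0.05], [0, 0, 0], [0, 0, 0]]' --rotation '[[0, 0, 0], [0, 0, 0], [0, 0, 0], [0, 0, 0]]' --grip '[1, 1, 1, 1]'

```text
time: 8.25
ee_pos: [0.6677, 0.0557, 0.0586]
tcp_rot: [180.0, 0.0, 94.8]
wrist_force: [0.9, 0.2, -2.6]
opening: 0.0537
grasp_force: 43.0
```

carry_out --linear '[[0, 0, -0.05], [0, 0, -0.05], [0, 0, 0], [0, 0, 0]]' --rotation '[[0, 0, 0], [0, 0, 0], [0, 0, 0], [0, 0, 0]]' --grip '[1, 1, 1, 1]'

```text
time: 8.65
ee_pos: [0.6677, 0.0557, 0.0568]
tcp_rot: [180.0, 0.0, 94.8]
wrist_force: [-1.8, -0.8, 3.7]
opening: 0.0535
grasp_force: 43.7
```

carry_out --linear '[[0, 0, -0.03], [0, 0, 0], [0, 0, 0]]' --rotation '[[0, 0, 0], [0, 0, 0], [0, 0, 0]]' --grip '[1, 1, 1]'

```text
time: 8.95
ee_pos: [0.6677, 0.0557, 0.0568]
tcp_rot: [179.9, 0.0, 94.8]
wrist_force: [-4.0, -0.7, 6.8]
opening: 0.053
grasp_force: 44.1
```

carry_out --linear '[[0, 0, 0], [0, 0, 0], [0, 0, 0], [0, 0, 0], [0, 0, 0], [0, 0, 0], [0, 0, 0], [0, 0, 0]]' --rotation '[[0, 0, 0], [0, 0, 0], [0, 0, 0], [0, 0, 0], [0, 0, 0], [0, 0, 0], [0, 0, 0], [0, 0, 0]]' --grip '[0.2, 0, -0.2, -0.4, -0.6, -0.8, -1, -1]'

```text
time: 9.75
ee_pos: [0.6676, 0.0557, 0.0555]
tcp_rot: [-180.0, 0.0, 94.8]
wrist_force: [-0.3, -0.4, -0.2]
opening: 0.0854
grasp_force: 0.0
```

carry_out --linear '[[0, 0, 0.4], [0, 0, 1], [0, 0, 1], [0, 0, 1], [0, 0, 1], [0, 0, 1], [0, 0, 1], [0, 0, 1], [0, 0, 1], [0, 0, 0.6]]' --rotation '[[0, 0, 0], [0, 0, 0], [0, 0, 0], [0, 0, 0], [0, 0, 0], [0, 0, 0], [0, 0, 0], [0, 0, 0], [0, 0, 0], [0, 0, 0]]' --grip '[-1, -1, -1, -1, -1, -1, -1, -1, -1, -1]'

```text
time: 10.75
ee_pos: [0.6678, 0.0557, 0.2383]
tcp_rot: [179.9, 0.0, 94.8]
wrist_force: [0.6, -0.7, -0.5]
opening: 0.0852
grasp_force: 0.0
```

carry_out --linear '[[-0.987, -0.437, -0.12], [-0.987, -0.437, -0.12], [-0.987, -0.437, -0.12], [-0.987, -0.437, -0.12], [-0.987, -0.437, -0.12], [-0.987, -0.437, -0.12], [-0.987, -0.437, -0.12], [-0.987, -0.437, -0.12], [-0.987, -0.437, -0.12], [-0.987, -0.437, -0.12], [-0.987, -0.437, -0.12], [-0.987, -0.437, -0.12]]' --rotation '[[0.035, -0.264, 0.022], [0.035, -0.264, 0.022], [0.035, -0.264, 0.022], [0.035, -0.264, 0.022], [0.035, -0.264, 0.022], [0.035, -0.264, 0.022], [0.035, -0.264, 0.022], [0.035, -0.264, 0.022], [0.035, -0.264, 0.022], [0.035, -0.264, 0.022], [0.035, -0.264, 0.022], [0.035, -0.264, 0.022]]' --grip '[-1, -1, -1, -1, -1, -1, -1, -1, -1, -1, -1, -1]'

```text
time: 11.95
ee_pos: [0.4299, -0.0493, 0.2076]
tcp_rot: [154.3, -0.7, 97.1]
wrist_force: [-0.3, -0.2, 0.7]
opening: 0.0854
grasp_force: 0.0
```

carry_out --linear '[[-0.987, -0.437, -0.12], [-0.987, -0.437, -0.12], [-0.987, -0.437, -0.12], [0, 0, 0], [0, 0, 0], [0, 0, 0]]' --rotation '[[0.035, -0.264, 0.022], [0.035, -0.264, 0.022], [0.035, -0.264, 0.022], [0, 0, 0], [0, 0, 0], [0, 0, 0]]' --grip '[-1, -1, -1, -1, -1, -1]'

```text
time: 12.55
ee_pos: [0.3776, -0.0788, 0.2026]
tcp_rot: [148.3, -0.9, 97.8]
wrist_force: [0.0, 0.3, -0.4]
opening: 0.0851
grasp_force: 0.0
```

Run:
```python
from h import *
from scipy.spatial.transform import Rotation as Ro
o=bot.get_obs();print(o['ee_pos'],o['tcp_rot'],o['q']);print(Ro.from_euler('xyz',o['tcp_rot'],degrees=True).as_matrix())
m=bot.camera_model('wrist');cv2.imwrite('pics/w3.png',bot.camera('wrist'));np.save('w3.npy',m,allow_pickle=True)
t=bot.camera('top');cv2.imwrite('pics/t3.png',t)
```

```text
[ 0.3776 -0.0788  0.2026] [148.3295  -0.9142  97.8371] [-23.6171 -48.553  -38.2407  72.9285  16.592   62.8741]
[[-0.1363  0.8443  0.5183]
 [ 0.9905  0.1078  0.085 ]
 [ 0.016   0.525  -0.851 ]]
```

View pics/w3.png

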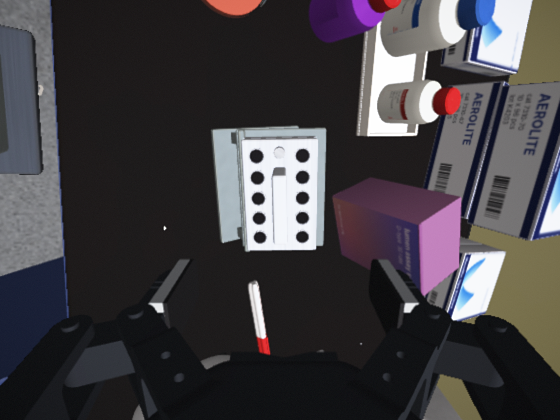

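The wrist view shows the small bottle upright in the tray at (410,100). The block sits at (280,193), with its round stub at (279,152), which is the +y end, and the tab running from (279,170) to (279,243). I'll enlarge it for measuring.

Run:
```python
import cv2
t=cv2.imread('pics/w3.png')
cv2.imwrite('pics/w3c.png',cv2.resize(t[120:260,205:335],None,fx=4.25,fy=4.25,interpolation=cv2.INTER_CUBIC))
```

```text
(no output)
```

View pics/w3c.png

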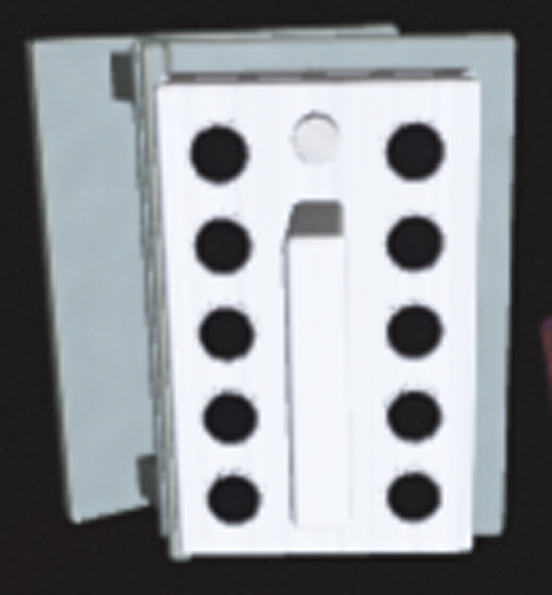

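```bash
cat > fitb.py <<'E'
from h import *
from scipy.optimize import least_squares
from scipy.spatial.transform import Rotation as Ro
m=np.load('w3.npy',allow_pickle=True).item()
W=lambda p:np.array([205,120])+(np.array(p,float)+.5)/4.25-.5
uv=W([(158,82),(482,82),(470,551),(182,553),(289,236),(346,236),(350,525),(298,525)])
loc=np.array([[-35,55,36],[35,55,36],[35,-55,36],[-35,-55,36],[-6,30,77],[6,30,77],[6,-30,77],[-6,-30,77]])/1e3
def RR(v): return Ro.from_euler('zyx',v)  # intrinsic built below
def solve(free):
    def pose(v):
        a=v[3:] if free else np.array([v[3],-np.radians(32),0])
        return Ro.from_euler('ZYX',a),v[:3]
    f=lambda v:(lambda R,t:(proj(m,R.apply(loc)+t)-uv).ravel())(*pose(v))
    r=least_squares(f,[.45,-.06,.05,.13]+([-.56,0] if free else []))
    R,t=pose(r.x);return R,t,r.fun
if __name__=='__main__':
    for fr in (0,1):
        R,t,e=solve(fr);print('origin',t,'ZYX',R.as_euler('ZYX',degrees=True),'res',abs(e).max())
        print('tab',R.apply([0,0,.06])+t,'zb',R.as_matrix()[:,2],'low edge corners',R.apply([[-.035,.055,0],[-.035,-.055,0]])+t)
    print(bot.get_obs()['ee_pos'])
    # check against the top camera
    R,t,e=solve(0);mt=bot.camera_model('top');print('top proj tab77',proj(mt,R.apply([[0,0,.077]])+t))
E
python3 fitb.py
```

```text
origin [ 0.4671 -0.067   0.0505] ZYX [  8.0099 -32.       0.    ] res 1.1782895950490797
tab [ 0.4356 -0.0714  0.1013] zb [-0.5247 -0.0738  0.848 ] low edge corners [[ 0.43   -0.0167  0.0319]
 [ 0.4454 -0.1256  0.0319]]
origin [ 0.467  -0.0671  0.0504] ZYX [  8.0095 -31.8611  -0.0525] res 1.1257161589443285
tab [ 0.4356 -0.0714  0.1013] zb [-0.5228 -0.0726  0.8493] low edge corners [[ 0.4299 -0.0167  0.0318]
 [ 0.4452 -0.1257  0.0319]]
[ 0.3776 -0.0785  0.2024]
top proj tab77 [[339.8254 249.2514]]
```

```bash
cat > go.py <<'E'
from h import *
from scipy.spatial.transform import Rotation as Ro
def delta(P,R):
    o=bot.get_obs();Rc=Ro.from_euler('xyz',o['tcp_rot'],degrees=True)
    print('now',o['ee_pos'],'lin(2cm)',(P-o['ee_pos'])/.02,'rot(8deg)',np.degrees((R*Rc.inv()).as_rotvec())/8,'q',o['q'],'F',o['wrist_force'],o['opening'])
def toolR(Rb): # tool z=-zb, tool y = xb
    M=Rb.as_matrix();z=-M[:,2];y=M[:,0];return Ro.from_matrix(np.c_[np.cross(y,z),y,z])
E
python3 - <<'E'
from go import *
from fitb import solve
R,t,e=solve(0);mt=bot.camera_model('top')
print((proj(mt,R.apply(np.array([[6,0,56.5],[-35,-55,36],[35,-55,36],[35,55,36],[-35,55,36]])/1e3)+t)-[225,125]+.5)*4-.5)
zb=R.as_matrix()[:,2];T=toolR(R)
for g in (.10,.062): print(g);delta(t+zb*(g-.011),T)
E
```

```text
[[454.7914 472.473 ]
 [539.6901 498.066 ]
 [534.3853 403.371 ]
 [358.16   427.543 ]
 [368.0275 521.7799]]
0.1
now [ 0.3776 -0.0785  0.2024] lin(2cm) [ 2.1385  0.2449 -3.8237] rot(8deg) [-0.109  -0.0587  0.0139] q [-23.5835 -48.5428 -38.2533  72.9322  16.6078  62.8525] F [-0.4585  0.2501 -0.7956] 0.08574606205970753
0.062
now [ 0.3776 -0.0785  0.2024] lin(2cm) [ 3.1356  0.3852 -5.435 ] rot(8deg) [-0.109  -0.0587  0.0139] q [-23.5835 -48.5428 -38.2533  72.9322  16.6078  62.8525] F [-0.4585  0.2501 -0.7956] 0.08574606205970753
```

carry_out --linear '[[0.43, 0.049, -0.765], [0.43, 0.049, -0.765], [0.43, 0.049, -0.765], [0.43, 0.049, -0.765], [0.43, 0.049, -0.765], [0, 0, 0], [0, 0, 0]]' --rotation '[[-0.022, -0.012, 0.003], [-0.022, -0.012, 0.003], [-0.022, -0.012, 0.003], [-0.022, -0.012, 0.003], [-0.022, -0.012, 0.003], [0, 0, 0], [0, 0, 0]]' --grip '[-1, -1, -1, -1, -1, -1, -1]'

```text
time: 13.35
ee_pos: [0.4202, -0.0735, 0.1254]
tcp_rot: [148.1, -0.0, 98.0]
wrist_force: [0.4, -0.0, -0.0]
opening: 0.0855
grasp_force: 0.0
```

Run:
```python
from go import *
from fitb import solve
R,t,e=solve(0);zb=R.as_matrix()[:,2];T=toolR(R);delta(t+zb*(.062-.011),T)
```

```text
now [ 0.4202 -0.0735  0.1254] lin(2cm) [ 1.0044  0.1386 -1.5861] rot(8deg) [-0.0043 -0.0092 -0.0019] q [-18.8889 -45.25   -45.8238  60.3801  13.8864  66.7126] F [ 0.3979 -0.0249 -0.013 ] 0.08548958234570503
```

carry_out --linear '[[0.25, 0.035, -0.4], [0.25, 0.035, -0.4], [0.25, 0.035, -0.4], [0.25, 0.035, -0.4], [0, 0, 0], [0, 0, 0]]' --rotation '[[0, 0, 0], [0, 0, 0], [0, 0, 0], [0, 0, 0], [0, 0, 0], [0, 0, 0]]' --grip '[-1, -1, -1, -1, -1, -1]'

```text
time: 13.95
ee_pos: [0.4401, -0.0712, 0.0924]
tcp_rot: [148.1, -0.1, 98.0]
wrist_force: [-0.0, 0.3, 1.3]
opening: 0.0854
grasp_force: 0.0
```

carry_out --linear '[[0, 0, 0], [0, 0, 0], [0, 0, 0], [0, 0, 0], [0, 0, 0], [0, 0, 0], [0, 0, 0], [0, 0, 0], [0, 0, 0], [0, 0, 0], [0, 0, 0], [0, 0, 0]]' --rotation '[[0, 0, 0], [0, 0, 0], [0, 0, 0], [0, 0, 0], [0, 0, 0], [0, 0, 0], [0, 0, 0], [0, 0, 0], [0, 0, 0], [0, 0, 0], [0, 0, 0], [0, 0, 0]]' --grip '[-0.2, 0, 0.2, 0.4, 0.5, 0.6, 0.7, 0.8, 0.9, 1, 1, 1]' --grip_force 60

```text
time: 15.15
ee_pos: [0.4406, -0.0713, 0.0933]
tcp_rot: [148.0, -0.0, 98.0]
wrist_force: [4.2, 0.6, 3.2]
opening: 0.0112
grasp_force: 59.5
```

carry_out --linear '[[0, 0, 0.2], [0, 0, 0.4], [0, 0, 0.8], [0, 0, 0.8], [0, 0, 1], [0, 0, 1], [0, 0, 1], [0, 0, 0.8], [0, 0, 0]]' --rotation '[[0, 0, 0], [0, 0, 0], [0, 0, 0], [0, 0, 0], [0, 0, 0], [0, 0, 0], [0, 0, 0], [0, 0, 0], [0, 0, 0]]' --grip '[1, 1, 1, 1, 1, 1, 1, 1, 1]'

```text
time: 16.05
ee_pos: [0.4404, -0.0715, 0.2148]
tcp_rot: [148.0, 0.0, 97.9]
wrist_force: [0.9, -1.4, -3.6]
opening: 0.0108
grasp_force: 59.3
```

Run:
```python
from go import *
Rb=Ro.from_euler('Z',16.96,degrees=True)
delta(np.array([.4775,.321,.052+.05+.051]),toolR(Rb))
print(bot.get_obs()['grasp_force'])
```

```text
now [ 0.4404 -0.0715  0.2148] lin(2cm) [ 1.8534 19.6242 -3.088 ] rot(8deg) [-0.8625  3.9094  1.0996] q [-17.2676 -40.5509 -33.8829  67.1881  13.0341  68.248 ] F [ 0.8726 -1.3945 -3.5649] 0.010837002454602285
59.254276156425476
```

carry_out --linear '[[0.093, 0.5, 0], [0.093, 0.981, 0], [0.093, 0.981, 0], [0.093, 0.981, 0], [0.093, 0.981, 0], [0.093, 0.981, 0], [0.093, 0.981, 0], [0.093, 0.981, 0], [0.093, 0.981, 0], [0.093, 0.981, 0], [0.093, 0.981, 0], [0.093, 0.981, 0]]' --rotation '[[-0.043, 0.195, 0.055], [-0.043, 0.195, 0.055], [-0.043, 0.195, 0.055], [-0.043, 0.195, 0.055], [-0.043, 0.195, 0.055], [-0.043, 0.195, 0.055], [-0.043, 0.195, 0.055], [-0.043, 0.195, 0.055], [-0.043, 0.195, 0.055], [-0.043, 0.195, 0.055], [-0.043, 0.195, 0.055], [-0.043, 0.195, 0.055]]' --grip '[1, 1, 1, 1, 1, 1, 1, 1, 1, 1, 1, 1]'

```text
time: 17.25
ee_pos: [0.4619, 0.1551, 0.2114]
tcp_rot: [167.4, 0.6, 103.4]
wrist_force: [0.6, -0.2, -3.4]
opening: 0.0116
grasp_force: 59.2
```

carry_out --linear '[[0.093, 0.981, 0], [0.093, 0.981, 0], [0.093, 0.981, 0], [0.093, 0.981, 0], [0.093, 0.981, 0], [0.093, 0.981, 0], [0.093, 0.981, 0], [0.093, 0.981, 0], [0, 0.5, 0], [0, 0, 0], [0, 0, 0], [0, 0, 0]]' --rotation '[[-0.043, 0.195, 0.055], [-0.043, 0.195, 0.055], [-0.043, 0.195, 0.055], [-0.043, 0.195, 0.055], [-0.043, 0.195, 0.055], [-0.043, 0.195, 0.055], [-0.043, 0.195, 0.055], [-0.043, 0.195, 0.055], [0, 0, 0], [0, 0, 0], [0, 0, 0], [0, 0, 0]]' --grip '[1, 1, 1, 1, 1, 1, 1, 1, 1, 1, 1, 1]'

```text
time: 18.45
ee_pos: [0.4772, 0.3207, 0.2131]
tcp_rot: [180.0, -0.0, 106.9]
wrist_force: [0.8, -0.4, -4.7]
opening: 0.0114
grasp_force: 59.7
```

Run:
```python
from go import *
Rb=Ro.from_euler('Z',16.96,degrees=True)
delta(np.array([.4775,.321,.052+.05+.051]),toolR(Rb))
m=bot.camera_model('wrist');np.save('w4.npy',m,allow_pickle=True);i=bot.camera('wrist');cv2.imwrite('pics/w4.png',i)
s=bot.camera('scene');cv2.imwrite('pics/s4.png',s)
c1=cv2.resize(i,(448,336));c2=cv2.resize(s[110:230,130:260],None,fx=2.7,fy=2.7,interpolation=cv2.INTER_CUBIC)[:336]
H=np.zeros((336,800,3),np.uint8);H[:,:448]=c1;H[:c2.shape[0],448:448+min(352,c2.shape[1])]=c2[:,:352];cv2.imwrite('pics/h4.png',H)
```

```text
now [0.4772 0.3207 0.2131] lin(2cm) [ 0.0126  0.0152 -3.0033] rot(8deg) [-0.0065  0.0031  0.0046] q [ 33.8857   7.9143  10.3668  92.4029   0.0295 106.9627] F [ 0.8051 -0.4241 -4.7212] 0.011438474558525369
```

View pics/h4.png

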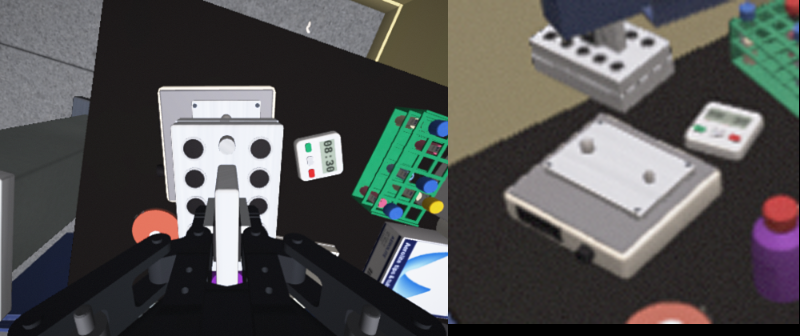

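The block hangs level over the deck, with its stub (+y end) pointing to the large-peg side. Next is one composite to measure the pegs and the block precisely.

Run:
```python
import cv2,numpy as np
t,s,w=[cv2.imread(f'pics/{n}.png') for n in('t3','s4','w4')]
H=np.zeros((600,800,3),np.uint8)
def put(im,y0,y1,x0,x1,f,Y,X):
    c=cv2.resize(im[y0:y1,x0:x1],None,fx=f,fy=f,interpolation=cv2.INTER_CUBIC);H[Y:Y+c.shape[0],X:X+c.shape[1]]=c
put(t,195,272,148,224,4,0,0);put(s,150,220,150,240,4,0,320);put(w,102,199,190,370,3,309,0)
cv2.imwrite('pics/c5.png',H)
```

```text
(no output)
```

View pics/c5.png

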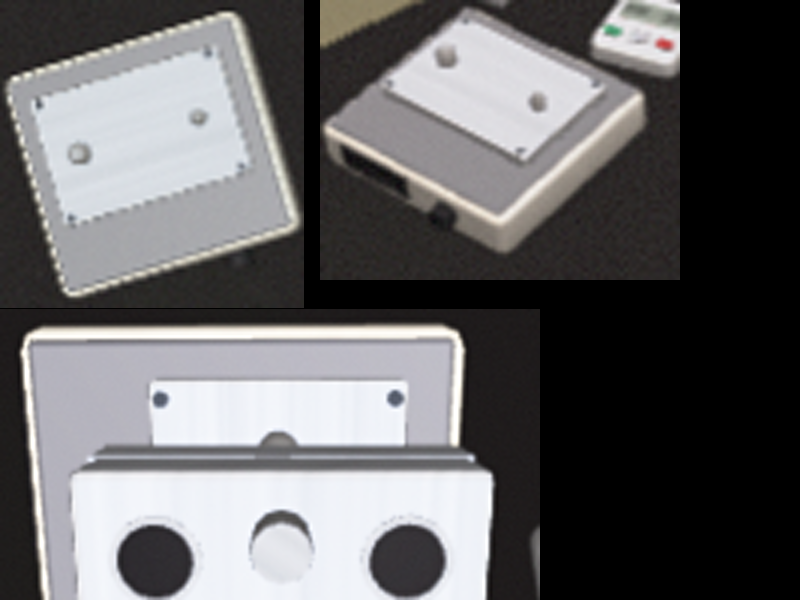

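Run:
```python
from go import *
from scipy.optimize import least_squares
mt,ms=bot.camera_model('top'),bot.camera_model('scene');mw=np.load('w4.npy',allow_pickle=True).item()
C=lambda o,f,p:np.array(o)+(np.array(p,float)+.5)/f-.5
dk=[[54,63,52],[54,-63,52],[-30,-63,52],[-30,63,52]];pg=[[12,40,60],[12,-40,60]]
loc=np.array(dk+pg)/1e3
ut=C([148,195],4,[(35,98),(213,45),(250,170),(69,225),(79,153),(199,117)])
us=C([150,150],4,[(148,10),(284,86),(202,160),(65,87),(126,56),(218,101)])
def fit(loc,obs,g,up=0):
    def f(v):
        P=Ro.from_euler('Z',v[2]).apply(loc)+[v[0],v[1],v[3] if len(v)>3 else 0]
        return np.concatenate([(proj(m,P)-u).ravel() for m,u in obs])
    r=least_squares(f,g);return r.x[:2],np.degrees(r.x[2]),r.x[3:],r.fun.round(1)
def ctr(r): c=np.radians(r[1]);return r[0]+.012*np.array([np.cos(c),np.sin(c)])
g=[.466,.3175,.3]
for n,o in dict(top=[(mt,ut)],scene=[(ms,us)],both=[(mt,ut),(ms,us)]).items():
    r=fit(loc,o,g);print(n,'deck',ctr(r),r[1],r[3])
uw=C([190,102],3,[(150,71),(407,71)])
P=at(mw,uw,.052);d=P[1]-P[0];print('wrist deck edge',P,'w',np.linalg.norm(d),'yaw',np.degrees(np.arctan2(d[1],d[0])))
yaw=np.arctan2(d[1],d[0]);print('wrist deck',P.mean(0)[:2]-.063*np.array([-np.sin(yaw),np.cos(yaw)]))
hp=at(mw,C([190,102],3,[(24,30),(462,30)]),.042);print('housing edge',hp)
bl=np.array([[-35,55,36],[35,55,36],[-35,55,0],[35,55,0]])/1e3
ub=C([190,102],3,[(72,165),(492,165),(88,150),(476,150)])
r=fit(bl,[(mw,ub)],[.477,.32,.3,.162]);print('block',r)
r=fit(bl[:2],[(mw,ub[:2])],[.477,.32,.3]) if 0 else None
```

```text
top deck [0.4776 0.3228] 16.90651598213244 [-1.2  0.5  1.1 -0.2  0.9 -0.1 -0.9  0.2  0.  -0.2  0.  -0.1]
scene deck [0.4753 0.3209] 16.058907567312588 [-0.3  1.5  0.9  0.3  0.1  0.  -1.  -0.9  0.4 -0.7 -0.1 -0.3]
both deck [0.4767 0.3223] 16.544680697966317 [-1.   0.7  1.4  0.2  1.1  0.4 -0.9  0.4  0.1  0.1  0.2  0.3 -0.4  1.1
  1.  -0.4  0.6 -0.6 -0.9 -1.2  0.5 -1.1  0.2 -0.9]
wrist deck edge [[0.4176 0.3696 0.052 ]
 [0.4967 0.3937 0.052 ]] w 0.08264643352619327 yaw 16.924278593705335
wrist deck [0.4755 0.3214]
housing edge [[0.3735 0.3694 0.042 ]
 [0.5111 0.4112 0.042 ]]
block (array([0.4765, 0.3211]), np.float64(16.9222078152768), array([0.1701]), array([-3.3,  1.9,  3.4,  1.9,  5.6, -2.4, -5.7, -2.4]))
```

Run:
```python
from go import *
from scipy.optimize import least_squares
mw=np.load('w4.npy',allow_pickle=True).item()
C=lambda p:np.array([190,102])+(np.array(p,float)+.5)/3-.5
bl=np.array([[-35,55,36],[35,55,36],[-35,55,0],[35,55,0]])/1e3
ub=C([(72,165),(492,165),(104,138),(460,138)])
def f(v,n=4): return (proj(mw,Ro.from_euler('Z',v[2]).apply(bl[:n])+[v[0],v[1],v[3]])-ub[:n]).ravel()
r=least_squares(f,[.477,.32,.3,.162]);print(r.x,np.degrees(r.x[2]),r.fun.round(1))
for z in (.160,.162,.164):
    r=least_squares(lambda v:f([*v,z],2),[.477,.32,.3]);print(z,r.x[:2],np.degrees(r.x[2]),r.fun.round(1))
print(bot.get_obs()['ee_pos'],at(mw,C([(281,243)]),.162+.048))
```

```text
[0.4764 0.3214 0.2954 0.1654] 16.92240913634352 [-1.1 -0.2  1.2 -0.2  1.7  0.2 -1.8  0.2]
0.16 [0.4767 0.3206] 16.922844538273893 [ 1.4 -0.1 -1.4 -0.1]
0.162 [0.4766 0.3209] 16.92251463451487 [ 0.5 -0.  -0.5 -0. ]
0.164 [0.4765 0.3211] 16.92217454772637 [-0.5  0.   0.5  0. ]
[0.4774 0.3208 0.2133] [[0.4635 0.3633 0.21  ]]
```

carry_out --linear '[[-0.025, 0.03, -0.5], [0, 0, -0.8], [0, 0, -0.8], [0, 0, -0.8], [0, 0, -0.8], [0, 0, -0.5], [0, 0, -0.3], [0, 0, 0], [0, 0, 0]]' --rotation '[[0, 0, 0], [0, 0, 0], [0, 0, 0], [0, 0, 0], [0, 0, 0], [0, 0, 0], [0, 0, 0], [0, 0, 0], [0, 0, 0]]' --grip '[1, 1, 1, 1, 1, 1, 1, 1, 1]'

```text
time: 19.45
ee_pos: [0.4771, 0.3222, 0.1234]
tcp_rot: [179.9, -0.1, 107.0]
wrist_force: [0.6, -0.7, -4.3]
opening: 0.0112
grasp_force: 59.6
```

carry_out --linear '[[0, 0, -0.1], [0, 0, -0.1], [0, 0, -0.1], [0, 0, -0.1], [0, 0, 0]]' --rotation '[[0, 0, 0], [0, 0, 0], [0, 0, 0], [0, 0, 0], [0, 0, 0]]' --grip '[1, 1, 1, 1, 1]'

```text
time: 19.95
ee_pos: [0.4768, 0.322, 0.1145]
tcp_rot: [-180.0, -0.0, 107.0]
wrist_force: [-0.2, -0.4, -3.6]
opening: 0.0115
grasp_force: 59.6
```

carry_out --linear '[[0, 0, -0.1], [0, 0, -0.1], [0, 0, 0], [0, 0, 0]]' --rotation '[[0, 0, 0], [0, 0, 0], [0, 0, 0], [0, 0, 0]]' --grip '[1, 1, 1, 1]'

```text
time: 20.35
ee_pos: [0.4769, 0.322, 0.1108]
tcp_rot: [180.0, -0.0, 107.0]
wrist_force: [-0.4, 0.4, -3.7]
opening: 0.0116
grasp_force: 59.6
```

carry_out --linear '[[0, 0, -0.1], [0, 0, -0.1], [0, 0, 0], [0, 0, 0]]' --rotation '[[0, 0, 0], [0, 0, 0], [0, 0, 0], [0, 0, 0]]' --grip '[1, 1, 1, 1]'

```text
time: 20.75
ee_pos: [0.4769, 0.3221, 0.1068]
tcp_rot: [180.0, -0.1, 107.0]
wrist_force: [-0.4, 1.0, -3.7]
opening: 0.0112
grasp_force: 59.6
```

Pegs are in the holes with no side force. The last few millimetres go in small steps.

carry_out --linear '[[0, 0, -0.08], [0, 0, -0.05], [0, 0, 0], [0, 0, 0]]' --rotation '[[0, 0, 0], [0, 0, 0], [0, 0, 0], [0, 0, 0]]' --grip '[1, 1, 1, 1]'

```text
time: 21.15
ee_pos: [0.4769, 0.3219, 0.104]
tcp_rot: [-180.0, -0.0, 106.9]
wrist_force: [-0.4, -1.4, -4.8]
opening: 0.0113
grasp_force: 59.8
```

carry_out --linear '[[0, 0, -0.04], [0, 0, 0], [0, 0, -0.03], [0, 0, 0], [0, 0, 0]]' --rotation '[[0, 0, 0], [0, 0, 0], [0, 0, 0], [0, 0, 0], [0, 0, 0]]' --grip '[1, 1, 1, 1, 1]'

```text
time: 21.65
ee_pos: [0.4769, 0.322, 0.1028]
tcp_rot: [180.0, -0.0, 107.0]
wrist_force: [0.0, -2.7, -2.4]
opening: 0.0111
grasp_force: 59.9
```

carry_out --linear '[[0, 0, -0.04], [0, 0, 0], [0, 0, 0]]' --rotation '[[0, 0, 0], [0, 0, 0], [0, 0, 0]]' --grip '[1, 1, 1]'

```text
time: 21.95
ee_pos: [0.4769, 0.322, 0.102]
tcp_rot: [180.0, -0.0, 107.0]
wrist_force: [-0.8, -4.9, -3.0]
opening: 0.0114
grasp_force: 60.0
```

carry_out --linear '[[0, 0, -0.03], [0, 0, 0], [0, 0, 0]]' --rotation '[[0, 0, 0], [0, 0, 0], [0, 0, 0]]' --grip '[1, 1, 1]'

```text
time: 22.25
ee_pos: [0.4769, 0.322, 0.1014]
tcp_rot: [180.0, -0.0, 107.0]
wrist_force: [-1.0, -4.1, -1.6]
opening: 0.0113
grasp_force: 60.0
```

carry_out --linear '[[0.01, -0.03, 0], [0, 0, 0], [0, 0, -0.03], [0, 0, 0], [0, 0, 0]]' --rotation '[[0, 0, 0], [0, 0, 0], [0, 0, 0], [0, 0, 0], [0, 0, 0]]' --grip '[1, 1, 1, 1, 1]'

```text
time: 22.75
ee_pos: [0.4771, 0.3217, 0.1008]
tcp_rot: [180.0, -0.1, 107.0]
wrist_force: [-0.4, -0.9, -3.7]
opening: 0.0113
grasp_force: 59.7
```

carry_out --linear '[[0, 0, -0.03], [0, 0, 0], [0, 0, 0]]' --rotation '[[0, 0, 0], [0, 0, 0], [0, 0, 0]]' --grip '[1, 1, 1]'

```text
time: 23.05
ee_pos: [0.4772, 0.3216, 0.1002]
tcp_rot: [180.0, -0.1, 107.0]
wrist_force: [0.6, -0.7, -4.4]
opening: 0.0114
grasp_force: 59.6
```

carry_out --linear '[[0, 0, -0.03], [0, 0, 0], [0, 0, 0]]' --rotation '[[0, 0, 0], [0, 0, 0], [0, 0, 0]]' --grip '[1, 1, 1]'

```text
time: 23.35
ee_pos: [0.4772, 0.3216, 0.0996]
tcp_rot: [180.0, -0.1, 107.0]
wrist_force: [-0.3, -0.2, -4.0]
opening: 0.0112
grasp_force: 59.7
```

carry_out --linear '[[0, 0, -0.03], [0, 0, 0], [0, 0, 0]]' --rotation '[[0, 0, 0], [0, 0, 0], [0, 0, 0]]' --grip '[1, 1, 1]'

```text
time: 23.65
ee_pos: [0.4771, 0.3216, 0.099]
tcp_rot: [180.0, -0.1, 107.0]
wrist_force: [-0.1, 0.6, -3.6]
opening: 0.0114
grasp_force: 59.7
```

carry_out --linear '[[0, 0, -0.03], [0, 0, 0], [0, 0, 0]]' --rotation '[[0, 0, 0], [0, 0, 0], [0, 0, 0]]' --grip '[1, 1, 1]'

```text
time: 23.95
ee_pos: [0.4772, 0.3215, 0.0984]
tcp_rot: [180.0, -0.1, 107.0]
wrist_force: [-0.0, -0.4, -4.0]
opening: 0.0114
grasp_force: 59.7
```

carry_out --linear '[[0, 0, -0.03], [0, 0, 0], [0, 0, 0]]' --rotation '[[0, 0, 0], [0, 0, 0], [0, 0, 0]]' --grip '[1, 1, 1]'

```text
time: 24.25
ee_pos: [0.4772, 0.3216, 0.098]
tcp_rot: [180.0, -0.1, 107.0]
wrist_force: [-0.8, 0.3, -1.4]
opening: 0.0114
grasp_force: 59.9
```

carry_out --linear '[[0, 0, -0.03], [0, 0, 0], [0, 0, 0]]' --rotation '[[0, 0, 0], [0, 0, 0], [0, 0, 0]]' --grip '[1, 1, 1]'

```text
time: 24.55
ee_pos: [0.4772, 0.3217, 0.0979]
tcp_rot: [179.9, -0.1, 107.0]
wrist_force: [-2.7, 1.6, 5.9]
opening: 0.0113
grasp_force: 61.0
```

carry_out --linear '[[0, 0, -0.03], [0, 0, 0], [0, 0, 0]]' --rotation '[[0, 0, 0], [0, 0, 0], [0, 0, 0]]' --grip '[1, 1, 1]'

```text
time: 24.85
ee_pos: [0.4772, 0.3217, 0.0979]
tcp_rot: [179.9, -0.1, 107.0]
wrist_force: [-2.6, 0.1, 10.1]
opening: 0.0112
grasp_force: 61.7
```

carry_out --linear '[[0, 0, 0.02], [0, 0, 0], [0, 0, 0], [0, 0, 0], [0, 0, 0], [0, 0, 0], [0, 0, 0], [0, 0, 0], [0, 0, 0], [0, 0, 0]]' --rotation '[[0, 0, 0], [0, 0, 0], [0, 0, 0], [0, 0, 0], [0, 0, 0], [0, 0, 0], [0, 0, 0], [0, 0, 0], [0, 0, 0], [0, 0, 0]]' --grip '[0.8, 0.6, 0.4, 0.2, 0, -0.3, -0.6, -1, -1, -1]'

```text
time: 25.85
ee_pos: [0.4772, 0.3215, 0.0971]
tcp_rot: [180.0, -0.1, 107.0]
wrist_force: [0.9, -0.7, -0.0]
opening: 0.0854
grasp_force: 0.0
```

carry_out --linear '[[0, 0, 0.3], [0, 0, 0.8], [0, 0, 1], [0, 0, 1], [0, 0, 1], [0, 0, 1], [0, 0, 1], [0, 0, 1], [0, 0, 0]]' --rotation '[[0, 0, 0], [0, 0, 0], [0, 0, 0], [0, 0, 0], [0, 0, 0], [0, 0, 0], [0, 0, 0], [0, 0, 0], [0, 0, 0]]' --grip '[-1, -1, -1, -1, -1, -1, -1, -1, -1]'

```text
time: 26.75
ee_pos: [0.4778, 0.322, 0.2423]
tcp_rot: [179.7, -0.1, 107.0]
wrist_force: [0.2, 0.1, 0.6]
opening: 0.0854
grasp_force: 0.0
```

Run:
```python
from go import *
s=bot.camera('scene');t=bot.camera('top');w=bot.camera('wrist')
ms=bot.camera_model('scene');mw=bot.camera_model('wrist')
Rb=Ro.from_euler('Z',16.9,degrees=True)
bl=Rb.apply(np.array([[x,y,z] for z in(0,36) for x,y in((-35,55),(35,55),(35,-55),(-35,-55))])/1e3)+[.4768,.3216,.052]
print('scene crop pred home',((proj(ms,bl)-[145,125]+.5)*4-.5).round(0))
H=np.zeros((600,800,3),np.uint8)
H[:400,:440]=cv2.resize(s[125:225,145:255],None,fx=4,fy=4,interpolation=cv2.INTER_CUBIC)
H[:270,440:800]=cv2.resize(w,(360,270))
H[300:600,440:800]=cv2.resize(s[120:250,160:316],(360,300))
H[400:600,0:280]=cv2.resize(t[110:290,130:382],(280,200))
cv2.imwrite('pics/f.png',H)
```

```text
scene crop pred home [[ 98. 182.]
 [168. 125.]
 [293. 186.]
 [223. 247.]
 [ 90. 141.]
 [162.  84.]
 [288. 144.]
 [217. 205.]]
```

View pics/f.png

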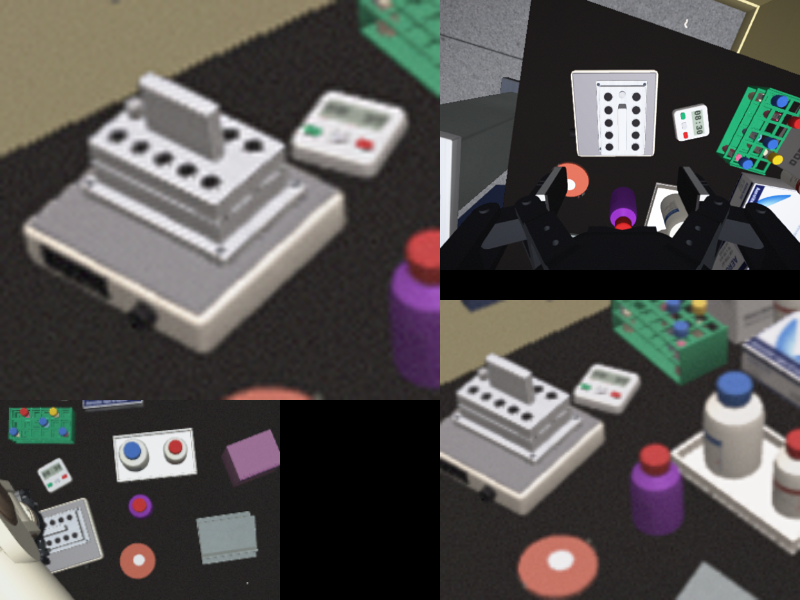

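The block sits flat on the deck: its top corners at crop (90,145) and (217,203) fall within about a pixel of the predicted home pose at (90,141) and (217,205). Both bottles stand upright in the tray, and the other items look undisturbed. Handing in.

```bash
python3 -c "
from workcell import bot
print(bot.job_done())"
```

```text
the job is handed in; nothing more can be done
None
```

The job is handed in at about 27 s of the 64 s allowed: the small bottle stands upright in the spill tray beside the large one, and the tube block sits flat on the shaker's pegs, released and clear of the gripper (no verdict was returned).

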